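Free the carving turntable's index pin

ROBOT

A 6-joint arm with a two-finger parallel gripper is mounted at the origin on a cart in front of the work surface, level with it; the furniture and walls round the work are solid. World frame = base frame: x ahead of the robot, y to its left, z up, the work surface at z = 0. Lengths are in m, angles in rad, forces in N, time in s.
With the tool pointing down it reaches from about 0.3 to 0.775 m from the base axis. Payload 14.6 kg.
Tool frame: the origin (TCP) lies at the very end of the fingers, on their centre line; the grasp point (between the pads) lies 19 mm behind it; z points along the fingers, y is the line along which they close (so a half turn about z gives the same grasp; the last joint's range is limited). The gripper opens to 94 mm and grips with 3 to 60 N. Pads are 16 mm wide; open, the fingers measure 119 mm over their backs; the gripper's body (75 mm by 177 mm) begins 78 mm behind the grasp point.
Start: joints at [-1.352, 0.3, 1.521, -0, 1.321, -0.067], TCP at [0.155, -0.528, 0.205] pointing down, gripper open.
Joint ranges: [-3.03, 3.03], [-0.79, 2.21], [0.23, 2.52], [-1.04, 4.18], [0, 3.07], [-2.55, 2.55]. Speed limits (rad/s): [2.22, 2.22, 2.57, 3.14, 3.14, 3.14].

INTERFACE

Orientations are given as [roll, pitch, yaw] about the fixed x, y, z axes, in that order (R = Rz(yaw) Ry(pitch) Rx(roll)).
In Python, from station import ctrl, cams gives the robot as it stands. The module is installed in compiled form; this text tells all that it offers.
- The arm moves only by the tool arm_command, never from a script. Its argument "plan" is a list that holds one entry, the list of rows, each a list of 7 numbers: the shift along the tool's x, y, z in a scale on which 1.0 is 1000 mm, then the turn, a rotation vector about the tool's x, y, z in a scale on which 1.0 is pi rad, then the closure, from -1 (fully open) to 1 (shut). A call has 1 to 12 rows; each row is the pose to reach, as a shift and turn from the pose commanded when the call began, along the tool's axes at that moment; what a row does not reach only later rows make up. A row lasts 1/10 s, in which the tool goes at most 50 mm and 8.59 degrees, less where a joint would pass 70% of its speed; a pose out of reach is approached as far as the arm can. Shift and turn numbers lie between -1 and 1, and a call with a number outside is refused. A call with a gripper value outside its range is refused whole. The fingers move at their own pace and stop on an object; "squeeze" is the grip in N (left out, the last holds). Time passes only in rows, so rows that repeat a pose let the fingers close. It gives the time, the measured TCP pose, the force, the opening and the grip force at its end, in the units of the state.
- ctrl.get_obs(): the state, without advancing time (a new reading comes with each control period).
- cams.camera(name): name is "scene" or "top"; returns (picture, depth): 480x640x3 uint8, blue, green, red; 480x640 float32, m along the optical axis (not along the pixel's ray), 0 where there is no reading.
- cams.camera_info(name): a dict with "fx", "fy", "cx", "cy" (pixels), "world_to_cam" (4x4, takes a point from world to camera coordinates). Camera axes: x right, y down, z forward; pixel columns grow to the right and rows downward; lengths in m; the calibration is good to about 2 mm. A picture is of the moment at which its call begins. camera_info takes no time and is no camera call.
- ctrl.hand_in(): hands the job in; it is judged then, once.
The state is a dict: "time_s": time; "qpos": joint angles; "joint_vel": joint speeds; "tau": joint torques, N m; "ee_pos": TCP position; "eef_rot": TCP orientation; "force": force on the tool from outside, world axes, zero at the start; "moment": the same for the moment, N m; "grip_width": finger opening in m; "grip_force": force on a finger pad.
Only numpy, scipy, OpenCV 4.12 (cv2) and the standard library are available. Lean on these libraries where they do the work, as an engineer would, in place of code of your own. Each camera call takes 0.05 s, during which the arm holds its last target. There are 200 camera calls.

TASK

I want to turn the carving turntable, but its index pin is locked in the rim under a hinged sheet-metal cover. Fold the cover up until it stands upright and leave it standing, then take the pin's knob and pull it straight back to its stop, out of the hole in the turntable; finish while still gripping the knob and holding it fully back. Leave the jar, the cup and the sanding block beside it where they are.

Things in the scene. Friction and masses are not known exactly. Their poses are not given: they have to be found in the camera images.
- turntable: Carving turntable, bolted down: base plate 270 x 110 x 12 mm from x = -60 mm, grey plunger housing 50 mm wide, 87 mm high, and beyond it (x = 130 mm) a 160 mm disc with a horse statuette (top 228 mm up). Origin on the table under the housing; x axis points level along the pin from knob to disc, y along the hinge, z up. Pin axis: y = 0, z = 65 mm. At least 60 mm free beside the knob.
- cover_hinge (a point): Middle of the cover's hinge line, 98 mm above the table, at x = 30 mm of the turntable's frame. The hinge line runs along the turntable's y axis. The cover is a sheet 120 mm long from here, 70 mm wide, 4 mm thick, with 12 mm skirts down its sides; at angle 0 it lies level over the knob, its free edge towards the robot.
- cover_bar (a point): Middle of the cross-bar at the cover's free edge, 148 mm from the hinge line in the plane of the cover: round, 16 mm thick, 24 mm long along the turntable's y axis, on a 10 mm wide stub 28 mm clear of the sheet. Its end faces (24 mm apart) can be pinched from above; it then pivots between the fingers as the cover swings. 246 mm above the table when upright.
- cover (a joint): Angle of the cover, rad: 0 level over the knob, 1.57 standing upright, 2.0 its stop (leaning over towards the disc). It starts anywhere from 0 to 0.5. The hinge is stiff (about 0.25 N m) and stays where it is left; moving it takes 2 to 4 N at the bar.
- plunger_knob: The pin's black knob: a round body 28 mm in diameter and 34 mm long, lying level along the turntable's x axis, with a 36 mm end flange 7 mm thick on the side facing the robot. Its origin lies on the pin's axis 70 mm from the middle of the knob's round body, towards the disc. The knob can be pinched from above across the turntable's y axis, once the cover stands up.
- knob_grip (a point): Middle of the knob's round body, on the pin's axis, 65 mm above the table; at x = -70 mm of the turntable's frame when the pin is in its hole, -92 mm when fully back.
- plunger (a joint): How far the pin is drawn back, m, along the turntable's -x axis: 0 in its hole, 0.022 at its stop. The pin's nose enters the rim's hole by 12 mm. A spring pulls it home, with 6 N at 0 rising to 12 N at the stop.
- pin_hole (a point): Mouth of the hole in the disc's rim that the pin sits in, 65 mm above the table.
- jar: Small jar, 46 mm in diameter, 55 mm tall, loose, standing beside the housing on the turntable's +y side. Origin under its middle. Bystander.
- sanding_block: Brown sanding block 60 x 101 x 27 mm, loose, lying on the turntable's -y side. Origin under its middle. Bystander.
- cup: White cup, 69 mm in diameter, 74 mm tall, loose, standing on the turntable's +y side near the knob. Origin under its middle. Bystander.

How it is judged:
By the outcome, as a careful person would: the job done as asked, in the order asked, and still so for the second after the job is handed in, while the arm keeps its last pose, push and grip.
It also fails if it takes over 46 s, if anything falls off the work surface, if the arm or the gripper's body presses on something with over 40 N, if the wrist force passes 120 N, or if a joint passes its speed limit or range.

## Working session

There is one attempt and no reset: what is moved stays moved. The work goes in short steps, Python scripts to look and compute and a tool call to move; the robot and the scene stay as the last step left them, time stands still between calls to the robot, and variables do not carry over. Pictures are saved under pics/ and viewed, at most 10 in all, crops included, and the job is handed in when it is done.

Besides the shell and the picture viewer there is one more tool, called after "Call:" as name(argument=value, ...) on one line, values as JSON. arm_command: Moves the arm, as the interface text tells. Its arguments: {"type":"object","properties":{"plan":{"type":"array"},"squeeze":{"type":"number"}},"required":["plan"]}

```bash
mkdir -p pics; cat > h.py <<'E'
import numpy as np, cv2
from station import ctrl, cams
def shot(n,tag):
    p,d=cams.camera(n); cv2.imwrite(f'pics/{tag}.png',p); np.save(f'pics/{tag}.npy',d); return p,d
def px(n,d,u,v,r=1):
    i=cams.camera_info(n); w=d[v-r:v+r+1,u-r:u+r+1]; z=np.median(w[w>0])
    c=np.array([(u-i['cx'])/i['fx']*z,(v-i['cy'])/i['fy']*z,z,1]); return (np.linalg.inv(i['world_to_cam'])@c)[:3]
E
python3 - <<'E'
from h import *
for n in('scene','top'): shot(n,n+'0')
o=ctrl.get_obs(); print(o['ee_pos'],o['eef_rot'],o['grip_width'])
E
```

```text
[ 0.15502064 -0.52746585  0.20496626] [-3.14057521e+00 -6.67707090e-05  2.85846627e-01] 0.09413073826654321
```

View pics/scene0.png

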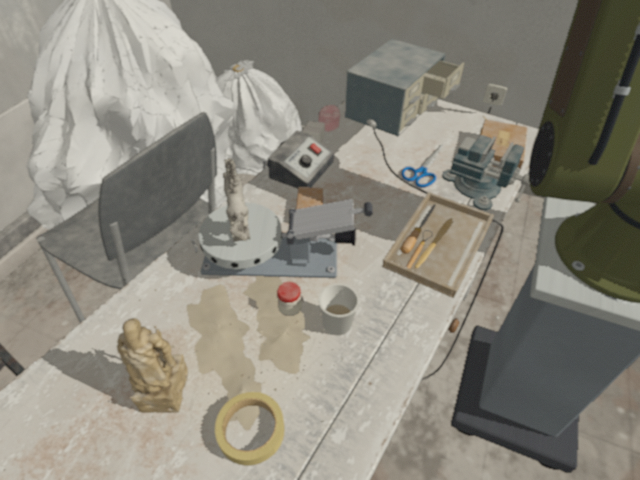

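View pics/top0.png

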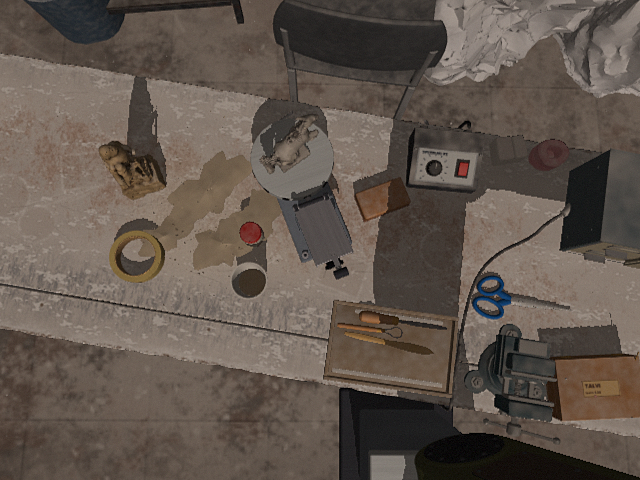

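The top view shows the disc centred near (292,153), the cover over (323,225), the bar near (338,268), the jar at (251,233) and the cup at (249,280). The sanding block is at (382,199). I'll enlarge the area around the cover.

```bash
python3 - <<'E'
from h import *
p=cv2.imread('pics/top0.png'); d=np.load('pics/top0.npy')
c=cv2.resize(p[170:290,230:390],None,fx=5,fy=5,interpolation=cv2.INTER_CUBIC); cv2.imwrite('pics/c1.png',c)
i=cams.camera_info('top'); print(i['fx'],i['world_to_cam'])
for u,v in [(320,205),(330,240),(310,215),(340,225),(338,268),(337,270),(333,262),(342,271),(251,233),(249,268),(382,199),(305,255),(275,170)]: print(u,v,px('top',d,u,v).round(4))
E
```

```text
470.2512087633576 [[ 0.00903029 -0.99980611  0.01749828  0.25341926]
 [-0.98799759 -0.01161945 -0.15403165  0.56870457]
 [ 0.1542051  -0.01589731 -0.98791096  0.87329695]
 [ 0.          0.          0.          1.        ]]
320 205 [0.6087 0.2601 0.1032]
330 240 [0.5414 0.2422 0.1234]
310 215 [0.5892 0.2782 0.1066]
340 225 [0.5696 0.2242 0.117 ]
338 268 [0.4908 0.2288 0.1389]
337 270 [0.487  0.2307 0.1424]
333 262 [0.5015 0.2372 0.1336]
342 271 [0.4851 0.2224 0.1464]
251 233 [0.5629 0.3909 0.0544]
249 268 [0.4979 0.3959 0.0295]
382 199 [0.6393 0.1347 0.027 ]
305 255 [0.5257 0.2876 0.0178]
275 170 [0.6816 0.3462 0.0768]
```

View pics/c1.png

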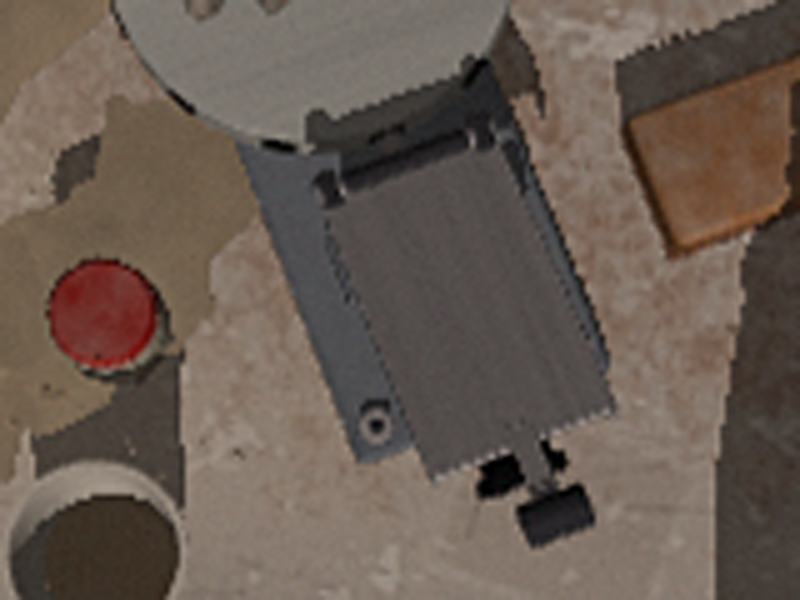

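The crop shows the hinge barrel centred near full-image pixel (311,202) and the bar at (341,273). The knob's flange sits just below the sheet's free edge. Next I'll fit the sheet's plane and axis.

```bash
python3 - <<'E'
from h import *
d=np.load('pics/top0.npy')
m=np.zeros(d.shape,np.uint8)
q=lambda a:(np.array(a)/5+[230,170]).round().astype(int)
cv2.fillPoly(m,[q([(345,205),(480,165),(595,400),(440,460)])],1)
i=cams.camera_info('top');v,u=np.where((m>0)&(d>0));z=d[v,u]
P=(np.linalg.inv(i['world_to_cam'])@np.stack([(u-i['cx'])/i['fx']*z,(v-i['cy'])/i['fy']*z,z,0*z+1]))[:3].T
A=np.c_[P[:,:2],np.ones(len(P))];s=np.linalg.lstsq(A,P[:,2],rcond=None)[0]
g=s[:2];print('slope',np.arctan(np.hypot(*g)),'yaw x-axis',np.arctan2(-g[1],-g[0]),'res',np.std(A@s-P[:,2]))
inv=np.linalg.inv(i['world_to_cam'])
def onplane(u,v,off=0):
    r=inv[:3,:3]@np.array([(u-i['cx'])/i['fx'],(v-i['cy'])/i['fy'],1]);c=inv[:3,3]
    t=(s[2]+off+g@c[:2]-c[2])/(r[2]-g@r[:2]);return c+t*r
for n,a in dict(TL=(328,190),TR=(487,145),BL=(432,478),BR=(612,408),hl=(328,188),hr=(482,135),bar=(556,516),barL=(520,528),barR=(592,500)).items():
    f=np.array(a)/5+[230,170];print(n,onplane(*f).round(4))
# bar blob points
v,u=np.mgrid[266:282,330:352].reshape(2,-1);z=d[v,u]
B=(inv@np.stack([(u-i['cx'])/i['fx']*z,(v-i['cy'])/i['fy']*z,z,0*z+1]))[:3].T
B=B[B[:,2]>.1];print(len(B),B.min(0),B.max(0),np.median(B,0))
# disc
v,u=np.mgrid[100:205,245:340].reshape(2,-1);z=d[v,u]
D=(inv@np.stack([(u-i['cx'])/i['fx']*z,(v-i['cy'])/i['fy']*z,z,0*z+1]))[:3].T
D=D[(D[:,2]>.068)&(D[:,2]<.085)]
h,e=np.histogram(D[:,2],17);print(h,e[h.argmax()])
c,r=cv2.minEnclosingCircle(D[:,:2].astype(np.float32));print(c,r)
c1=inv@np.array([0,0,0,1]);print(c1)
E
```

```text
slope 0.2734686829474155 yaw x-axis 0.3790446620664343 res 0.0013827672786723385
TL [0.6032 0.3048 0.1002]
TR [0.6205 0.2466 0.1017]
BL [0.4951 0.2659 0.1324]
BR [0.5201 0.2034 0.1324]
hl [0.604  0.3048 0.1   ]
hr [0.6245 0.2484 0.1005]
bar [0.4818 0.2234 0.1403]
barL [0.4776 0.2357 0.1401]
barR [0.4874 0.211  0.1401]
153 [0.47157632 0.21180349 0.13163823] [0.49445003 0.23760929 0.14781539] [0.48340301 0.22575764 0.14408789]
[ 18  17  13  19  26  69 211 522 829 928 693 326  98  23  14  13  24] 0.07706873866404111
(0.704219400882721, 0.31093135476112366) 0.08406823128461838
[0.42492345 0.27386123 0.94590373 1.        ]
```

```bash
cat >> h.py <<'E'
from scipy.spatial.transform import Rotation as Ro
def go(*xyz,yaw=.378):
    o=ctrl.get_obs(); R=Ro.from_euler('xyz',o['eef_rot']); T=Ro.from_euler('xyz',[np.pi,0,yaw])
    for p in xyz: print((R.inv().apply(np.array(p)-o['ee_pos'])*1000).round(1),(R.inv()*T).as_rotvec().round(4))
YAW=.378; X=np.array([np.cos(YAW),np.sin(YAW),0]); H=np.array([.6135,.2757,.098])
def bar(a,dz=-.014): return H+.148*(-np.cos(a)*X+np.sin(a)*np.array([0,0,1]))+[0,0,dz]
E
python3 -c "
from h import *
go((.40,-.15,.28),bar(.273,.08),bar(.273))"
```

```text
[ 341.5 -293.1  -74.7] [-0.001  -0.0001 -0.0922]
[ 524.4 -628.2  -12.3] [-0.001  -0.0001 -0.0922]
[ 524.4 -628.1   81.7] [-0.001  -0.0001 -0.0922]
```

Careful with the scale: shifts go in shares of 1000 mm and turns go in shares of pi rad. That gives: -628 mm is -0.628, 524 mm is 0.524, -0.092 rad is -0.0293.

Call:
arm_command(plan=[[[0.05, -0.043, -0.012, 0, 0, 0, -1], [0.1, -0.086, -0.024, 0, 0, 0, -1], [0.15, -0.129, -0.036, 0, 0, 0, -1], [0.2, -0.172, -0.048, 0, 0, -0.0286, -1], [0.25, -0.215, -0.06, 0, 0, -0.0286, -1], [0.3, -0.258, -0.07, 0, 0, -0.0286, -1], [0.341, -0.293, -0.075, 0, 0, -0.0293, -1], [0.341, -0.293, -0.075, 0, 0, -0.0293, -1], [0.42, -0.43, -0.06, 0, 0, -0.0293, -1], [0.524, -0.628, -0.03, 0, 0, -0.0293, -1], [0.524, -0.628, -0.03, 0, 0, -0.0293, -1], [0.524, -0.628, -0.03, 0, 0, -0.0293, -1]]], squeeze=20)

```text
time_s: 1.3
ee_pos: [0.4224, -0.0027, 0.2569]
eef_rot: [3.142, -0.0, 0.378]
force: [1.2, -0.5, 0.4]
grip_width: 0.0937
grip_force: 0.0
```

```bash
python3 -c "
from h import *
go(bar(.273,.08),bar(.273))"
```

```text
[ 137.8 -188.3   39. ] [ 0.0001 -0.0001 -0.0003]
[ 137.7 -188.3  133. ] [ 0.0001 -0.0001 -0.0003]
```

To row units: -188 mm is -0.188, 138 mm is 0.138.

Call:
arm_command(plan=[[[0.138, -0.188, 0.03, 0, 0, 0, -1], [0.138, -0.188, 0.03, 0, 0, 0, -1], [0.138, -0.188, 0.03, 0, 0, 0, -1], [0.138, -0.188, 0.03, 0, 0, 0, -1], [0.138, -0.188, 0.03, 0, 0, 0, -1], [0.138, -0.188, 0.039, 0, 0, 0, -1], [0.138, -0.188, 0.039, 0, 0, 0, -1], [0.138, -0.188, 0.039, 0, 0, 0, -1]]])

```text
time_s: 2.1
ee_pos: [0.4813, 0.2201, 0.2181]
eef_rot: [3.142, 0.001, 0.377]
force: [-1.0, 0.0, -0.9]
grip_width: 0.0936
grip_force: 0.0
```

```bash
python3 -c "
from h import *
go(bar(.273,.08),bar(.273))
p,d=shot('scene','s1'); cv2.imwrite('pics/s1c.png',cv2.resize(p[120:270,240:440],None,fx=4,fy=4))"
```

```text
[ 0.9 -2.9  0.2] [ 0.0001  0.0006 -0.0009]
[ 1.  -2.9 94.2] [ 0.0001  0.0006 -0.0009]
```

View pics/s1c.png

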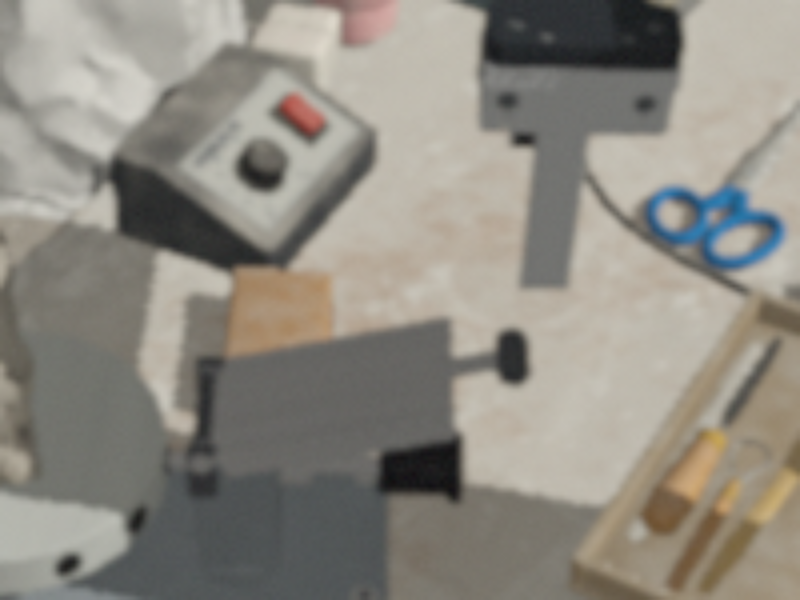

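The gripper hangs above the bar: the near finger is at crop (550,220) and the bar at crop (512,357), which is full image (368,209). I'll check my bar estimate by projecting it into this view.

```bash
python3 -c "
from h import *
i=cams.camera_info('scene')
for a in (.23,.273,.31):
  c=i['world_to_cam']@np.append(bar(a,0),1); print(a,i['fx']*c[0]/c[2]+i['cx'],i['fy']*c[1]/c[2]+i['cy'])
d=np.load('pics/s1.npy');print(px('scene',d,368,209), bar(.273,0))"
```

```text
0.23 369.87206777497187 211.6423543224833
0.273 369.30108023328296 209.14690111031913
0.31 368.6864690301953 206.99920001123903
[0.48084683 0.23323999 0.14679665] [0.48104216 0.22310159 0.13790399]
```

To row units: 50 mm is 0.05, 45 mm is 0.045.

Call:
arm_command(plan=[[[0.001, -0.003, 0.02, 0, 0, 0, -1], [0.001, -0.003, 0.045, 0, 0, 0, -0.6], [0.001, -0.003, 0.05, 0, 0, 0, -0.4], [0.001, -0.003, 0.05, 0, 0, 0, -0.3]]])

```text
time_s: 2.55
ee_pos: [0.4813, 0.2233, 0.1684]
eef_rot: [3.142, 0.0, 0.377]
force: [-0.1, 0.5, 0.2]
grip_width: 0.073
grip_force: 0.0
```

Call:
arm_command(plan=[[[0, 0, 0.022, 0, 0, 0, -0.3], [0, 0, 0.044, 0, 0, 0, -0.3], [0, 0, 0.044, 0, 0, 0, 0.3], [0, 0, 0.044, 0, 0, 0, 1], [0, 0, 0.044, 0, 0, 0, 1], [0, 0, 0.044, 0, 0, 0, 1], [0, 0, 0.044, 0, 0, 0, 1], [0, 0, 0.044, 0, 0, 0, 1]]])

```text
time_s: 3.35
ee_pos: [0.4817, 0.2235, 0.1247]
eef_rot: [3.14, -0.001, 0.378]
force: [1.9, -5.6, 1.6]
grip_width: 0.0241
grip_force: 20.0
```

```bash
python3 -c "
from h import *
o=ctrl.get_obs();print(o['grip_width'],o['grip_force'],o['force'],o['ee_pos']-bar(.273))
b0=bar(.273)
for a in np.linspace(.273,1.57,14)[1:]: d=bar(a)-b0; print(a.round(2),(X@d*1000).round(1),(-d[2]*1000).round(1))"
```

```text
0.02407406813133889 20.001299679279327 [ 1.87074906 -5.584176    1.55060593] [0.00067742 0.00037356 0.00080256]
0.37 4.7 -14.0
0.47 10.7 -27.5
0.57 18.1 -40.2
0.67 26.7 -52.2
0.77 36.5 -63.3
0.87 47.3 -73.4
0.97 59.0 -82.3
1.07 71.6 -90.0
1.17 84.9 -96.4
1.27 98.8 -101.5
1.37 113.1 -105.1
1.47 127.7 -107.3
1.57 142.4 -108.1
```

To row units: -73.5 mm is -0.0735, 36.5 mm is 0.0365.

Call:
arm_command(plan=[[[0.002, 0, -0.007, 0, 0, 0, 1], [0.005, 0, -0.014, 0, 0, 0, 1], [0.008, 0, -0.021, 0, 0, 0, 1], [0.011, 0, -0.0275, 0, 0, 0, 1], [0.014, 0, -0.034, 0, 0, 0, 1], [0.018, 0, -0.04, 0, 0, 0, 1], [0.022, 0, -0.046, 0, 0, 0, 1], [0.027, 0, -0.052, 0, 0, 0, 1], [0.0315, 0, -0.058, 0, 0, 0, 1], [0.0365, 0, -0.063, 0, 0, 0, 1], [0.042, 0, -0.0685, 0, 0, 0, 1], [0.047, 0, -0.0735, 0, 0, 0, 1]]])

```text
time_s: 4.55
ee_pos: [0.5252, 0.2409, 0.1976]
eef_rot: [3.141, 0.001, 0.378]
force: [3.6, -4.8, -7.1]
grip_width: 0.0239
grip_force: 20.0
```

```bash
python3 -c "
from h import *
o=ctrl.get_obs();print(o['grip_width'],o['force'],o['ee_pos']-bar(.873))
b=o['ee_pos']
for a in np.linspace(.873,1.57,13)[1:]: d=bar(a)-b; print(a.round(2),(X@d*1000).round(1),(-d[2]*1000).round(1))"
```

```text
0.023872194836989692 [ 3.58805125 -4.75211748 -7.07804182] [8.38493745e-05 2.73922838e-04 1.88042742e-04]
0.93 6.6 -5.1
0.99 13.6 -10.1
1.05 20.9 -14.6
1.11 28.5 -18.7
1.16 36.3 -22.3
1.22 44.3 -25.5
1.28 52.4 -28.2
1.34 60.7 -30.4
1.4 69.1 -32.1
1.45 77.6 -33.4
1.51 86.2 -34.1
1.57 94.8 -34.4
```

To row units: 95 mm is 0.095, 77.6 mm is 0.0776.

Call:
arm_command(plan=[[[0.0066, 0, -0.005, 0, 0, 0, 1], [0.0136, 0, -0.01, 0, 0, 0, 1], [0.021, 0, -0.0146, 0, 0, 0, 1], [0.0285, 0, -0.0187, 0, 0, 0, 1], [0.0363, 0, -0.0223, 0, 0, 0, 1], [0.0443, 0, -0.0255, 0, 0, 0, 1], [0.0524, 0, -0.0282, 0, 0, 0, 1], [0.0607, 0, -0.0304, 0, 0, 0, 1], [0.069, 0, -0.032, 0, 0, 0, 1], [0.0776, 0, -0.0334, 0, 0, 0, 1], [0.086, 0, -0.034, 0, 0, 0, 1], [0.095, 0, -0.0344, 0, 0, 0, 1]]])

```text
time_s: 5.75
ee_pos: [0.6136, 0.2764, 0.2332]
eef_rot: [3.141, -0.001, 0.378]
force: [-1.6, -3.6, 4.7]
grip_width: 0.0238
grip_force: 20.0
```

Call:
arm_command(plan=[[[0, 0, 0, 0, 0, 0, 1], [0, 0, 0, 0, 0, 0, 1]]])

```text
time_s: 5.95
ee_pos: [0.6139, 0.2764, 0.2332]
eef_rot: [3.141, -0.002, 0.378]
force: [1.8, -1.8, 5.5]
grip_width: 0.024
grip_force: 20.0
```

```bash
python3 -c "
from h import *
o=ctrl.get_obs();print(o['grip_width'],o['force'],o['ee_pos']-bar(1.57))
p,d=shot('scene','s2'); cv2.imwrite('pics/s2c.png',cv2.resize(p[120:270,240:440],None,fx=4,fy=4))"
```

```text
0.02402305790413945 [ 1.82644172 -1.82497082  5.51030274] [0.00048517 0.00077143 0.00120275]
```

View pics/s2c.png

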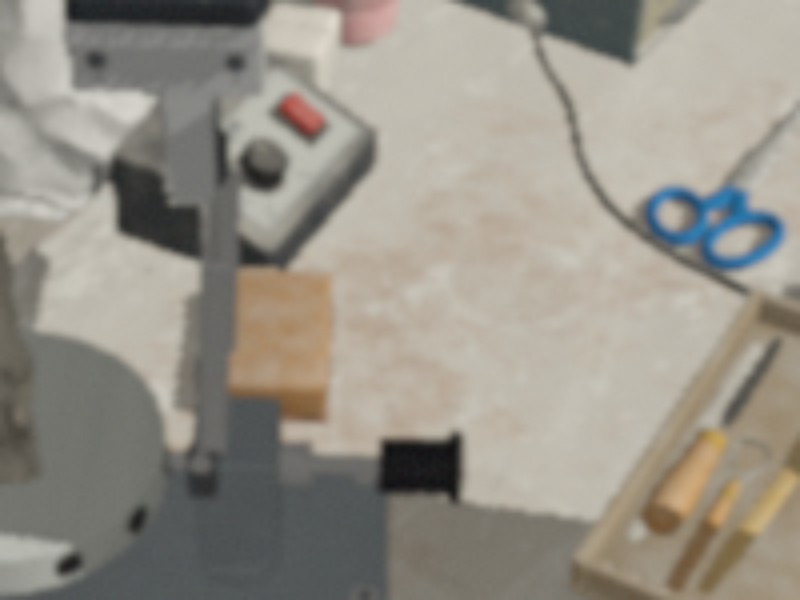

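The cover stands upright: sheet at crop x≈215, knob body clear at crop (417,467), flange at (456,467). I'll release, retreat upward, and check the knob.

To row units: -240 mm is -0.24, -190 mm is -0.19.

Call:
arm_command(plan=[[[0, 0, 0, 0, 0, 0, 0.2], [0, 0, 0, 0, 0, 0, 0], [0, 0, 0, 0, 0, 0, -0.2], [0, 0, 0, 0, 0, 0, -0.2], [0, 0, -0.02, 0, 0, 0, -0.2], [0, 0, -0.045, 0, 0, 0, -0.2], [-0.04, 0, -0.065, 0, 0, 0, -0.2], [-0.09, 0, -0.065, 0, 0, 0, -0.2], [-0.14, 0, -0.065, 0, 0, 0, -0.2], [-0.19, 0, -0.065, 0, 0, 0, -0.2], [-0.24, 0, -0.065, 0, 0, 0, -0.2], [-0.24, 0, -0.065, 0, 0, 0, -0.2]]])

```text
time_s: 7.2
ee_pos: [0.3862, 0.1866, 0.2977]
eef_rot: [-3.142, -0.001, 0.378]
force: [0.8, 0.4, 1.2]
grip_width: 0.0565
grip_force: 0.0
```

```bash
python3 - <<'E'
from h import *
o=ctrl.get_obs();print(o['grip_width'],o['force'],o['ee_pos'])
p,d=shot('scene','s3'); a=cv2.resize(p[120:270,240:440],None,fx=3,fy=3)
q,e=shot('top','t3'); b=cv2.resize(q[180:290,260:400],None,fx=3,fy=3)
c=np.zeros((450,800,3),np.uint8);c[:,:400]=a[:,100:500];c[:330,400:800]=b[:,:400];cv2.imwrite('pics/m3.png',c)
K=H*[1,1,0]+[0,0,.065]-.1*X; print('K',K)
for n in('scene','top'):
  i=cams.camera_info(n)
  for k,P in dict(body=K,flange=K-.0205*X,barup=bar(1.57,0)).items():
    c=i['world_to_cam']@np.append(P,1); print(n,k,i['fx']*c[0]/c[2]+i['cx'],i['fy']*c[1]/c[2]+i['cy'])
E
```

```text
0.056458660350440455 [0.7516677  0.42035856 1.23218466] [0.38615785 0.18655061 0.29772807]
K [0.52055954 0.23879376 0.065     ]
scene body 344.29511782357787 236.26210189815868
scene flange 354.7944438835051 236.52634002897872
scene barup 289.3412898566003 159.0056650161141
top body 330.54414321344666 255.30557345638834
top flange 334.51688856382697 265.4508488434885
top barup 311.59856138188997 182.02841352409163
```

View pics/m3.png

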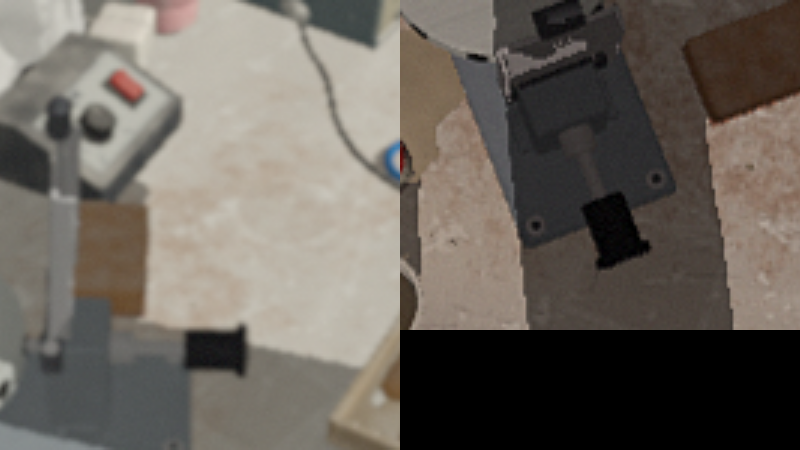

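The knob matches its prediction in both views (scene (344,237), top (331,255)). The bar, though, sits at about (293,159) in the scene view against a predicted (289,159), so the cover may be slightly short of upright. I'll quantify that.

```bash
python3 - <<'E'
from h import *
def pr(n,P):
    i=cams.camera_info(n);c=i['world_to_cam']@np.append(P,1);return (np.array([i['fx']*c[0],i['fy']*c[1]])/c[2]+[i['cx'],i['cy']]).round(1)
for n in('scene','top'):
    print(n,'hinge',pr(n,H),[(a,pr(n,bar(a,0))) for a in(1.45,1.5,1.54,1.57)])
for n,t,(u0,u1,v0,v1) in(('scene','s3',(283,303,150,170)),('top','t3',(300,326,176,196))):
    g=cv2.imread(f'pics/{t}.png')[v0:v1,u0:u1].max(2);d=np.load(f'pics/{t}.npy')[v0:v1,u0:u1]
    i=cams.camera_info(n);v,u=np.mgrid[v0:v1,u0:u1];inv=np.linalg.inv(i['world_to_cam'])
    P=np.stack([(u-i['cx'])/i['fx']*d,(v-i['cy'])/i['fy']*d,d,0*d+1],-1)@inv.T
    m=(P[...,2]>.236)&(P[...,2]<.28);Q=P[m][:,:3]
    print(n,m.sum(),'px',u[m].mean(),v[m].mean(),'along X',(Q-H)@X@np.ones(len(Q))/len(Q),Q.min(0),Q.max(0))
E
```

```text
scene hinge [292.6 222.9] [(1.45, array([300. , 159.8])), (1.5, array([295.6, 159.3])), (1.54, array([292. , 159.1])), (1.57, array([289.3, 159. ]))]
top hinge [311.5 203. ] [(1.45, array([315.7, 192.7])), (1.5, array([314. , 188.2])), (1.54, array([312.6, 184.7])), (1.57, array([311.6, 182. ]))]
scene 135 px 292.837037037037 158.77777777777777 along X -0.006484469562362102 [0.59651185 0.26053998 0.23971703] [0.61722791 0.28796551 0.25710063]
top 167 px 312.52694610778445 185.97005988023952 along X -0.007724988350757227 [0.59594176 0.2611572  0.24270103] [0.61696537 0.28720233 0.25592981]
```

The bar is about 6 mm short, so the cover is near 1.53 rad. There's plenty of time, so I'll regrip and nudge it on.

```bash
python3 -c "
from h import *
go(H-.006*X+[0,0,.1997],H-.006*X+[0,0,.134])"
```

```text
[234.1   0.9   0.7] [-0.0001 -0.0022 -0.0001]
[234.    0.9  66.4] [-0.0001 -0.0022 -0.0001]
```

To row units: 234 mm is 0.234, 200 mm is 0.2.

Call:
arm_command(plan=[[[0.05, 0, 0, 0, 0, 0, -0.2], [0.1, 0, 0, 0, 0, 0, -0.2], [0.15, 0, 0, 0, 0, 0, -0.2], [0.2, 0, 0, 0, 0, 0, -0.2], [0.234, 0.001, 0, 0, 0, 0, -0.2], [0.234, 0.001, 0, 0, 0, 0, -0.2], [0.234, 0.001, 0.025, 0, 0, 0, -0.2], [0.234, 0.001, 0.05, 0, 0, 0, -0.2], [0.234, 0.001, 0.065, 0, 0, 0, -0.2], [0.234, 0.001, 0.065, 0, 0, 0, 0.3], [0.234, 0.001, 0.065, 0, 0, 0, 1], [0.234, 0.001, 0.065, 0, 0, 0, 1]]])

```text
time_s: 8.5
ee_pos: [0.6085, 0.2735, 0.2333]
eef_rot: [-3.142, -0.002, 0.378]
force: [0.5, 0.4, -0.1]
grip_width: 0.0357
grip_force: 0.0
```

To row units: 9 mm is 0.009, 8 mm is 0.008.

Call:
arm_command(plan=[[[0, 0, 0, 0, 0, 0, 1], [0, 0, 0, 0, 0, 0, 1], [0.002, 0, 0, 0, 0, 0, 1], [0.004, 0, 0, 0, 0, 0, 1], [0.006, 0, 0, 0, 0, 0, 1], [0.008, 0, 0, 0, 0, 0, 1], [0.009, 0, 0, 0, 0, 0, 1], [0.009, 0, 0, 0, 0, 0, 1], [0.009, 0, 0, 0, 0, 0, 1]]])

```text
time_s: 9.4
ee_pos: [0.6164, 0.2773, 0.233]
eef_rot: [-3.141, -0.001, 0.378]
force: [-2.6, 4.3, 4.9]
grip_width: 0.0237
grip_force: 20.0
```

To row units: -130 mm is -0.13, -98 mm is -0.098.

Call:
arm_command(plan=[[[0, 0, 0, 0, 0, 0, 0.2], [0, 0, 0, 0, 0, 0, 0], [0, 0, 0, 0, 0, 0, -0.2], [0, 0, 0, 0, 0, 0, -0.2], [0, 0, -0.025, 0, 0, 0, -0.2], [0, 0, -0.065, 0, 0, 0, -0.2], [-0.02, 0, -0.065, 0, 0, 0, -0.2], [-0.06, 0, -0.065, 0, 0, 0, -0.2], [-0.098, 0, -0.065, 0, 0, 0, -0.2], [-0.13, 0, -0.065, 0, 0, 0, -0.2], [-0.13, 0, -0.065, 0, 0, 0, -0.2]]])

```text
time_s: 10.5
ee_pos: [0.4933, 0.2278, 0.2981]
eef_rot: [3.141, -0.001, 0.378]
force: [-0.9, -0.1, 1.1]
grip_width: 0.0566
grip_force: 0.0
```

```bash
python3 - <<'E'
from h import *
shot('scene','s4');n='scene';t='s4';u0,u1,v0,v1=280,303,150,170
d=np.load(f'pics/{t}.npy')[v0:v1,u0:u1]
i=cams.camera_info(n);v,u=np.mgrid[v0:v1,u0:u1];inv=np.linalg.inv(i['world_to_cam'])
P=np.stack([(u-i['cx'])/i['fx']*d,(v-i['cy'])/i['fy']*d,d,0*d+1],-1)@inv.T
m=(P[...,2]>.236)&(P[...,2]<.28);Q=P[m][:,:3]
print(m.sum(),u[m].mean(),v[m].mean(),((Q-H)@X).mean())
o=ctrl.get_obs();print(o['ee_pos'],o['grip_width'])
K=H*[1,1,0]-.1*X; go(K+[0,0,.15],K+[0,0,.047])
E
```

```text
137 287.6569343065693 158.6058394160584 0.002076800386108965
[0.494822   0.22831224 0.29803228] 0.05641282096736433
[ 27.6  -0.3 148.1] [ 0.0001 -0.0016 -0.0002]
[ 27.4  -0.3 251.1] [ 0.0001 -0.0016 -0.0002]
```

The cover is now at about 1.58 rad. On to the knob.

To row units: 251 mm is 0.251, 230 mm is 0.23.

Call:
arm_command(plan=[[[0.01, 0, 0.04, 0, 0, 0, -0.2], [0.0275, 0, 0.085, 0, 0, 0, -0.2], [0.0275, 0, 0.13, 0, 0, 0, -0.2], [0.0275, 0, 0.155, 0, 0, 0, -0.2], [0.0275, 0, 0.18, 0, 0, 0, -0.2], [0.0275, 0, 0.205, 0, 0, 0, -0.2], [0.0275, 0, 0.23, 0, 0, 0, -0.2], [0.0275, 0, 0.251, 0, 0, 0, -0.2], [0.0275, 0, 0.251, 0, 0, 0, -0.2]]], squeeze=45)

```text
time_s: 11.45
ee_pos: [0.5204, 0.2384, 0.0429]
eef_rot: [-3.142, 0.005, 0.378]
force: [-0.0, 0.5, 0.3]
grip_width: 0.0562
grip_force: 0.0
```

Call:
arm_command(plan=[[[0, 0, 0, 0, 0, 0, 0.3], [0, 0, 0, 0, 0, 0, 1], [0, 0, 0, 0, 0, 0, 1], [0, 0, 0, 0, 0, 0, 1], [0, 0, 0, 0, 0, 0, 1], [0, 0, 0, 0, 0, 0, 1]]])

```text
time_s: 12.05
ee_pos: [0.5214, 0.2392, 0.0468]
eef_rot: [-3.141, -0.001, 0.378]
force: [-1.8, 2.1, 4.9]
grip_width: 0.0273
grip_force: 45.0
```

To row units: -21 mm is -0.021, -20 mm is -0.02.

Call:
arm_command(plan=[[[-0.003, 0, 0, 0, 0, 0, 1], [-0.006, 0, 0, 0, 0, 0, 1], [-0.009, 0, 0, 0, 0, 0, 1], [-0.012, 0, 0, 0, 0, 0, 1], [-0.015, 0, 0, 0, 0, 0, 1], [-0.017, 0, 0, 0, 0, 0, 1], [-0.019, 0, 0, 0, 0, 0, 1], [-0.02, 0, 0, 0, 0, 0, 1], [-0.021, 0, 0, 0, 0, 0, 1], [-0.021, 0, 0, 0, 0, 0, 1]]])

```text
time_s: 13.05
ee_pos: [0.5032, 0.2319, 0.0469]
eef_rot: [-3.141, -0.005, 0.378]
force: [8.1, 6.5, -1.3]
grip_width: 0.0271
grip_force: 45.0
```

To row units: -1 mm is -0.001, -0.5 mm is -0.0005.

Call:
arm_command(plan=[[[-0.0005, 0, 0, 0, 0, 0, 1], [-0.001, 0, 0, 0, 0, 0, 1], [-0.001, 0, 0, 0, 0, 0, 1], [-0.001, 0, 0, 0, 0, 0, 1]]])

```text
time_s: 13.45
ee_pos: [0.5023, 0.2315, 0.0469]
eef_rot: [-3.141, -0.005, 0.378]
force: [9.9, 7.3, -2.1]
grip_width: 0.0273
grip_force: 45.0
```

To row units: -1.5 mm is -0.0015, -1 mm is -0.001.

Call:
arm_command(plan=[[[-0.0005, 0, 0, 0, 0, 0, 1], [-0.001, 0, 0, 0, 0, 0, 1], [-0.0015, 0, 0, 0, 0, 0, 1], [-0.0015, 0, 0, 0, 0, 0, 1], [-0.0015, 0, 0, 0, 0, 0, 1]]])

```text
time_s: 13.95
ee_pos: [0.501, 0.231, 0.0469]
eef_rot: [-3.141, -0.005, 0.378]
force: [9.3, 7.4, -2.2]
grip_width: 0.027
grip_force: 45.0
```

Call:
arm_command(plan=[[[-0.0005, 0, 0, 0, 0, 0, 1], [-0.001, 0, 0, 0, 0, 0, 1], [-0.001, 0, 0, 0, 0, 0, 1], [-0.001, 0, 0, 0, 0, 0, 1]]])

```text
time_s: 14.35
ee_pos: [0.5009, 0.231, 0.047]
eef_rot: [-3.141, -0.008, 0.378]
force: [16.4, 9.2, -7.1]
grip_width: 0.0271
grip_force: 45.0
```

The knob is at its stop: 22 mm of travel, and the force rose with no further motion. A final look.

```bash
python3 - <<'E'
from h import *
p,d=shot('scene','s5'); cv2.imwrite('pics/s5c.png',cv2.resize(p[120:345,200:440],None,fx=2.6,fy=2.6))
o=ctrl.get_obs();print(o['force'],o['ee_pos'],o['grip_width'])
E
```

```text
[16.58484009 10.78082043 -6.63454193] [0.50092578 0.230936   0.04694024] 0.026808479968597858
```

View pics/s5c.png

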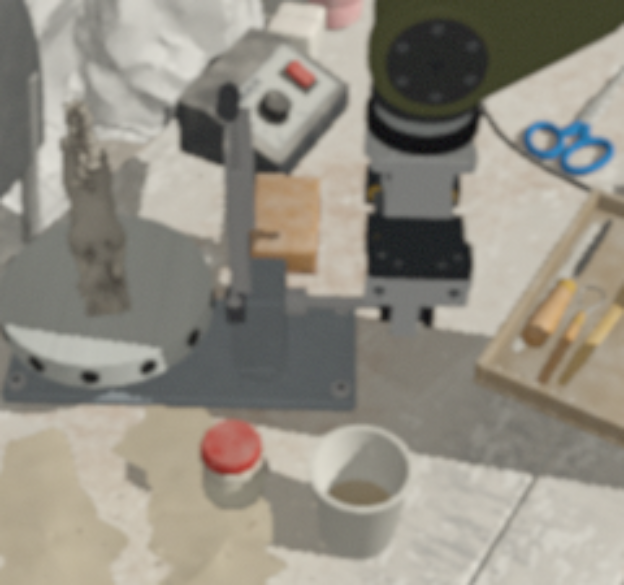

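The cover stands upright with its bar at crop (230,100), and the gripper holds the knob fully back at crop (415,315). The jar, cup and sanding block haven't moved.

```bash
python3 -c "
from station import ctrl
print(ctrl.hand_in())"
```

```text
the job is handed in; nothing more can be done
None
```

I've handed the job in: the cover stands upright (about 1.58 rad), the gripper is still holding the knob fully back at its 22 mm stop, and the jar, cup and sanding block look undisturbed.

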